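# Change over the slide dipper on the drying cabinet's hook

## Robot

A 6-joint arm with a two-finger parallel gripper is mounted at the origin on the work surface; the furniture and walls round the work are solid. World frame = base frame: x ahead of the robot, y to its left, z up, the work surface at z = 0. Lengths are in m, angles in degrees, forces in N, time in s.
With the tool pointing down it reaches from about 0.4 to 0.825 m from the base axis. Payload 7 kg.
Tool frame: the origin (TCP) lies at the very end of the fingers, on their centre line; the grasp point (between the pads) lies 19 mm behind it; z points along the fingers, y is the line along which they close (so a half turn about z gives the same grasp; the last joint's range is limited). The gripper opens to 88 mm and grips with 3 to 60 N. Pads are 19 mm wide; open, the fingers measure 130 mm over their backs; the gripper's body (78 mm by 193 mm) begins 47 mm behind the grasp point.
Start: joints at [-57.004, 20.546, 0.682, 0, -70.136, -16.507], TCP at [0.192, -0.647, 0.227] pointing down, gripper open.
Joint ranges: [-176.03, 176.03], [-82.01, 121.73], [-58.28, 71.71], [-173.87, 95.51], [-174.79, -0.11], [-173.66, 173.66]. Speed limits (degrees/s): [136.94, 136.94, 172.46, 180, 180, 180].

## Interface

Orientations are given as [roll, pitch, yaw] about the fixed x, y, z axes, in that order (R = Rz(yaw) Ry(pitch) Rx(roll)).
In Python, from plant import r gives the robot as it stands. The module is installed in compiled form; this text tells all that it offers.
- The arm moves only by the tool jog_arm, never from a script. Its arguments are lists of equal length, an entry for each row: "travel": the shift along the tool's x, y, z each as a share of 50 cm, from -1 to 1, a list of three; "dr": the turn, a rotation vector about the tool's x, y, z each as a share of 360 degrees, from -1 to 1, a list of three; "claw": the opening, from 0 (shut) to 1 (fully open). A call has exactly 10 rows; each row is the pose to reach, as a shift and turn from the pose commanded when the call began, along the tool's axes at that moment, turning the shorter way round; what a row does not reach only later rows make up. A row lasts 1/8 s, in which the tool goes at most 62.5 mm and 10.7 degrees, less where a joint would pass 70% of its speed; a pose out of reach is approached as far as the arm can. A call with a number of a shift or a turn outside -1 to 1 is refused whole. A call with a gripper value outside its range is refused whole. The fingers move at their own pace and stop on an object; "newtons" is the grip in N (left out, the last holds). Time passes only in rows, so rows that repeat a pose let the fingers close, or fill a call up. It gives the time, the measured TCP pose, the force, the opening and the grip force at its end, in the units of the state.
- r.get_state(): the state, without advancing time (a new reading comes with each control period).
- r.capture(name): name is "scene" or "top"; returns a dict with "pixels" (400x640x3 uint8, red, green, blue), "range_z" (400x640 float32, m along the optical axis (not along the pixel's ray), 0 where there is no reading), "fx", "fy", "cx", "cy" (pixels), "position" and "attitude" of the camera in the world. Camera axes: x right, y up, looking along -z (the intrinsics and any distortion apply to the point x, -y, -z); pixel columns grow to the right and rows downward; lengths in m; the calibration is good to about 2 mm. A picture is of the moment at which its call begins.
- r.close_job(): hands the job in; it is judged then, once.
Trained networks look in the newest picture that a camera, given by its name, has taken for a name from the list of things; names that differ only in an ending like _2 or _b are one class to them, and where a whole thing is asked for, a point or a joint stands for the part that bears it (a point fixed in the world has none). Each returns a list of dicts, best first, with "conf" (0 to 1); they miss things now and then, are a little off and sometimes report something else, mostly with a low value. They report only what shows in the picture. A call takes as long as a camera call.
- r.boxes_of(name, camera): "extent" ([left, top, right, bottom] in pixels, round what is visible of it).
- r.regions_of(name, camera): "pixels" (400x640 bool, what is visible of it) and "extent" ([left, top, right, bottom] in pixels, round what is visible of it).
- r.tip_of(name, camera): "at" ([column, row] in pixels: a listed point, or the origin of a listed thing).
The state is a dict: "time_s": time; "joints": joint angles; "qd": joint speeds; "joint_torque": joint torques, N m; "tcp_pos": TCP position; "eef_rot": TCP orientation; "contact_force": force on the tool from outside, world axes, zero at the start; "moment": the same for the moment, N m; "gripper_width": finger opening in m; "gripper_force": force on a finger pad.
Only numpy, scipy, OpenCV 4.12 (cv2) and the standard library are available. Lean on these libraries where they do the work, as an engineer would, in place of code of your own. Each camera call takes 0.05 s, during which the arm holds its last target. There are 200 camera calls.

## Task

Change over the little drying cabinet: lift the dry blue-grip dipper off the hook, bring it out through the narrow front opening and stand it upright in the yellow tray. Then take the orange-grip dipper in through the opening and hang it by its eye on the same hook, hanging free and at rest. Keep both dippers upright, do not touch the cabinet's frame with dipper or robot, and leave everything else on the bench where it is.

Things in the scene. Friction and masses are not known exactly. Their poses are not given: they have to be found in the camera images.
- dry_grip (a point): Dry dipper, at first hanging on the hook, its x along the cabinet's x. Loose, upright, 200 mm tall, 0.11 to 0.21 kg; half a turn looks the same. Point: centre of its blue grip block (16 mm in x, 26 mm in y, 50 mm high), on the centre line 175 mm above the underside; axes are the dipper's, z up. Below the block: 10 mm round stem from 150 down to 105 mm above the underside, then the eye, bail and basket.
- dry_eye (a point): The blue-grip dipper's hanging point: middle of the underside of the eye's top bar, 100 mm above the dipper's underside. The eye (6 mm white rod, 37 mm wide in y) is open along the dipper's x: clear 25 mm wide, from 68 to 100 mm above the underside; its top is at 106 mm. Below it a bail widens to the white slide basket, 60 x 60 mm in plan, 40 mm high.
- wet_grip (a point): Rinsed dipper, standing on the bench at any yaw. Loose, upright, 200 mm tall, 0.11 to 0.21 kg; half a turn looks the same. Point: centre of its orange grip block (16 mm in x, 26 mm in y, 50 mm high), on the centre line 175 mm above the underside; axes are the dipper's, z up. Below the block: 10 mm round stem from 150 down to 105 mm above the underside, then the eye, bail and basket.
- wet_eye (a point): The orange-grip dipper's hanging point: middle of the underside of the eye's top bar, 100 mm above the dipper's underside. The eye (6 mm white rod, 37 mm wide in y) is open along the dipper's x: clear 25 mm wide, from 68 to 100 mm above the underside; its top is at 106 mm. Below it a bail widens to the white slide basket, 60 x 60 mm in plan, 40 mm high.
- cabinet: White drying cabinet, fixed, 126 mm deep (x), 134 wide (y), 171 high; origin: centre of the underside. Open blue-framed front on its -x side (face at x = -63 mm): 90 mm clear between jambs, sill top 25 mm over the bench. Inside 120 mm wide; back wall at x = +56. Clear roof, z = 165 to 171, with a 36 mm wide slot on the centre line from the front to x = +41 for a dipper's stem, the grip staying above.
- hook_seat (a point): Resting point on top of the hook's pin, 130 mm over the bench, right above the cabinet's origin; axes as the cabinet's. The pin (8 mm round) comes from the back wall along -x and ends at x = -24 mm in an upturned tip (front at -28) rising 11 mm above this point. An eye clears the tip with the dipper's underside about 47 mm over the bench, and hangs with it at 30 mm.
- hook: The steel hook itself, fixed to the cabinet's back wall (touching it is allowed); origin as hook_seat.
- tray: Yellow square standing tray, fixed on the bench, 126 x 126 mm outside, walls 3 mm thick and 16 mm high, inner floor 3 mm above the bench; origin at the centre of its underside. It and the orange-grip dipper stand to the right of the cabinet and may swap places; the bench from the cabinet's front to 0.1 m before it, and round (0.375, -0.01), is free of things.
- wash_bottle_mid (a point): Bystander: white squeeze wash bottle with a bent spout, 72 x 123 mm, 227 mm tall; point half-way up.
- flask_a_mid (a point): Bystander: clear conical flask, 64 mm across, 105 mm tall; point half-way up.
- beaker_b_mid (a point): Bystander: clear beaker, 81 x 75 mm, 92 mm tall; point half-way up.
- dropper_1_mid (a point): Bystander: amber dropper bottle, 37 mm across, 114 mm tall; point half-way up.
- film_box_mid (a point): Bystander: green carton, 60 x 110 mm, 55 mm tall; point half-way up.
- tape_roll_mid (a point): Bystander: roll of tape lying flat, 69 mm across, 19 mm tall; point half-way up.

How it is judged:
By the outcome, as a careful person would: the job done as asked, in the order asked, and still so for the second after the job is handed in, with the robot touching nothing.
It also fails if it takes over 72 s, if anything falls off the work surface, if the arm or the gripper's body presses on something with over 40 N, if the wrist force passes 120 N, or if a joint passes its speed limit or range.

## Working session

There is one attempt and no reset: what is moved stays moved. The work goes in short steps, Python scripts to look and compute and a tool call to move; the robot and the scene stay as the last step left them, time stands still between calls to the robot, and variables do not carry over. Pictures are saved under pics/ and viewed, at most 10 in all, crops included, and the job is handed in when it is done.

Besides the shell and the picture viewer there is one more tool, called after "Emit:" by a JSON object that holds its "api" and its "payload", one argument or row to a line. jog_arm: Moves the arm, as the interface text tells. Its arguments: {"type":"object","properties":{"travel":{"type":"array"},"dr":{"type":"array"},"claw":{"type":"array"},"newtons":{"type":"number"}},"required":["travel","dr","claw"]}

```bash
mkdir -p pics; cat > h.py <<'E'
import numpy as np, cv2
from scipy.spatial.transform import Rotation as R
from plant import r
def att(c):
    a=np.array(c["attitude"],float)
    if a.shape==(3,3): return a
    if a.size==4: return R.from_quat(a).as_matrix()
    return R.from_euler('xyz',a,degrees=True).as_matrix()
def ray(c,uv):
    d=np.array([(uv[0]-c["cx"])/c["fx"],-(uv[1]-c["cy"])/c["fy"],-1.])
    return np.array(c["position"]),att(c)@d
def at_z(c,uv,z):
    p,d=ray(c,uv); return p+d*(z-p[2])/d[2]
def proj(c,P):
    q=(np.atleast_2d(P)-c["position"])@att(c); return np.c_[c["cx"]-c["fx"]*q[:,0]/q[:,2],c["cy"]+c["fy"]*q[:,1]/q[:,2]]
def tri(c1,u1,c2,u2):
    p,d=ray(c1,u1);q,e=ray(c2,u2);d=d/np.linalg.norm(d);e=e/np.linalg.norm(e)
    s,t=np.linalg.lstsq(np.c_[d,-e],q-p,rcond=None)[0]
    return (p+s*d+q+t*e)/2,np.linalg.norm(p+s*d-q-t*e)
def cloud(c):
    v,u=np.mgrid[:400,:640]; z=c["range_z"]
    P=np.stack([(u-c["cx"])/c["fx"]*z,-(v-c["cy"])/c["fy"]*z,-z],-1)
    return P@att(c).T+c["position"]
E
cat > a.py <<'E'
from h import *
C={n:r.capture(n) for n in("scene","top")}
for n,c in C.items():
    cv2.imwrite(f"pics/{n}0.png",c["pixels"][...,::-1]); print(n,c["position"],c["attitude"],c["fx"],c["fy"],c["cx"],c["cy"],[k for k in c])
for t in["dry_grip","dry_eye","wet_grip","wet_eye","hook_seat","cabinet","tray"]:
    T={n:r.tip_of(t,n) for n in C}
    for n in T: print(t,n,[(np.round(x["at"],1).tolist(),round(x["conf"],2)) for x in T[n][:2]])
    if T["scene"] and T["top"]: print("   ",tri(C["scene"],T["scene"][0]["at"],C["top"],T["top"][0]["at"]))
print(r.get_state())
E
python3 a.py
```

```text
scene [-0.09979961  0.34440324  0.92292512] [  40.05582077    0.60553731 -125.86857166] 382.47423300011764 382.47423300011764 320.4379273370428 195.58739070113697 ['pixels', 'range_z', 'fx', 'fy', 'cx', 'cy', 'position', 'attitude']
top [ 0.22084051 -0.04144373  1.50650142] [  8.99690324   0.78292427 -90.78460138] 471.60702943040474 471.60702943040474 326.549227794303 203.89857059304452 ['pixels', 'range_z', 'fx', 'fy', 'cx', 'cy', 'position', 'attitude']
dry_grip scene [([228.5, 195.0], 0.93)]
dry_grip top [([254.8, 166.5], 0.83)]
    (array([0.53976354, 0.17643714, 0.19436919]), np.float64(0.001980830664132717))
dry_eye scene [([236.5, 215.1], 0.6)]
dry_eye top [([259.9, 175.6], 0.71)]
    (array([0.52989732, 0.173661  , 0.11944613]), np.float64(0.0010302883143909398))
wet_grip scene []
wet_grip top [([341.2, 192.0], 0.68)]
wet_eye scene [([329.7, 192.1], 0.62), ([336.7, 146.3], 0.23)]
wet_eye top [([342.1, 197.8], 0.67)]
    (array([ 0.45731754, -0.07510431,  0.10960883]), np.float64(0.007751846028390174))
hook_seat scene [([233.7, 212.6], 0.38), ([296.8, 189.4], 0.34)]
hook_seat 
[... 286 characters left out ...]

tray top []
{'time_s': 0.8, 'joints': array([-5.70023286e+01,  2.05438538e+01,  6.81286890e-01, -9.62961775e-04,
       -7.01377192e+01, -1.65038574e+01]), 'qd': array([ 0.01191772, -0.01058349,  0.06217849,  0.11044166, -0.00171858,
       -0.00321887]), 'joint_torque': array([ 4.80439940e-04, -5.82284009e+01,  2.93291545e+01,  7.00244531e+00,
        1.26683072e-02, -5.08274263e-05]), 'tcp_pos': array([ 0.19157591, -0.6471982 ,  0.22658141]), 'eef_rot': array([ 1.79999468e+02,  7.87060068e-04, -1.63506513e+02]), 'contact_force': array([-0.00622305,  0.27247225, -0.477032  ]), 'moment': array([0.01249328, 0.00455028, 0.00926211]), 'gripper_force': 0.0, 'gripper_width': 0.08739561372843126}
```

View pics/scene0.png

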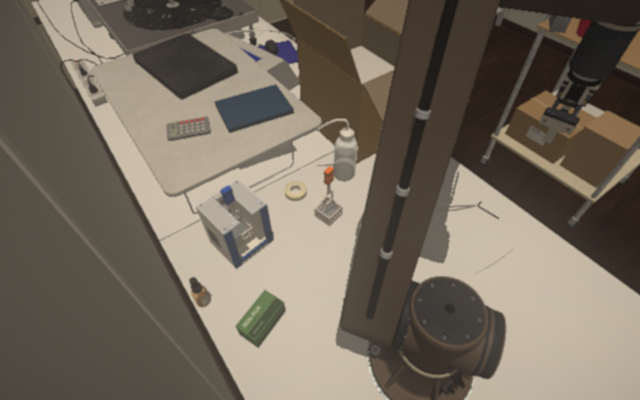

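View pics/top0.png

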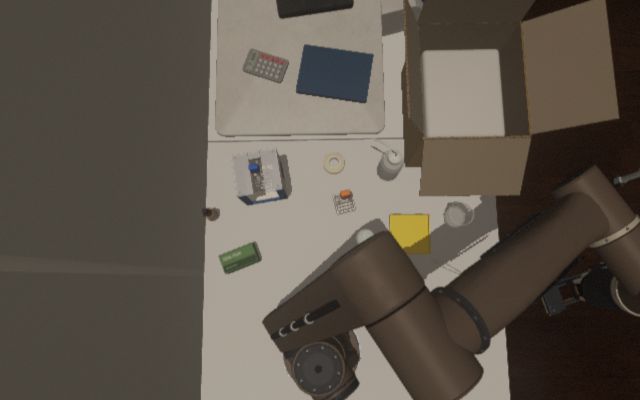

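The views show the cabinet at about (262,178) in the top view with its front toward the robot, the orange dipper at (345,198), the wash bottle at (390,162) and the tray at (410,234). Next I'll measure yaws and positions.

```bash
cat > b.py <<'E'
from h import *
C={n:r.capture(n) for n in("scene","top")}
for n,c in C.items():
    P=cloud(c)
    for t in["cabinet","tray","wet_grip","dry_grip","wash_bottle_mid","flask_a_mid","beaker_b_mid"]:
        g=r.regions_of(t,n)
        if not g: print(n,t,"none"); continue
        m=g[0]["pixels"]&(c["range_z"]>0); Q=P[m]
        lo,hi={"cabinet":(.16,.18),"tray":(.0,.03),"wet_grip":(.03,.06),"dry_grip":(.22,.24)}.get(t,(.02,.3))
        S=Q[(Q[:,2]>lo)&(Q[:,2]<hi)]
        print(n,t,round(g[0]["conf"],2),len(Q),len(S),"z",np.round(np.percentile(Q[:,2],[2,50,98]),3))
        if len(S)>5:
            b=cv2.minAreaRect((S[:,:2]*1000).astype(np.float32)); print("   rect",np.round(b[0],1),np.round(b[1],1),round(b[2],1))
def crop(n,x,y,w,h,s): return cv2.resize(C[n]["pixels"][y:y+h,x:x+w,::-1],None,fx=s,fy=s,interpolation=cv2.INTER_CUBIC)
a=crop("top",225,135,190,75,4);b=crop("scene",185,150,190,75,4)
cv2.imwrite("pics/crop1.png",np.vstack([a,b]))
E
python3 b.py
```

```text
scene cabinet 0.64 3524 1548 z [0.007 0.134 0.171]
   rect [531.3 180. ] [129.5 134. ] 9.2
scene tray none
scene wet_grip 0.89 737 216 z [0.002 0.035 0.198]
   rect [459.4 -76.4] [60.9 61.6] 12.3
scene dry_grip 0.61 651 72 z [0.029 0.066 0.228]
   rect [532.3 179.2] [16.5 25.9] 10.1
scene wash_bottle_mid 0.62 1036 972 z [0.01  0.111 0.202]
   rect [ 579.5 -226.9] [ 97.9 119.6] 8.2
scene flask_a_mid none
scene beaker_b_mid none
top cabinet 0.95 2301 1525 z [0.    0.168 0.176]
   rect [532.  178.3] [127.7 135.2] 9.1
top tray 0.93 1482 1114 z [-0.004  0.003  0.77 ]
   rect [ 359. -289.] [125.3 130.9] 0.1
top wet_grip 0.82 412 128 z [0.    0.035 0.202]
   rect [461.  -78.5] [59.6 60.1] 13.2
top dry_grip 0.7 302 54 z [0.031 0.089 0.231]
   rect [532.9 177.9] [14.4 26.1] 0.3
top wash_bottle_mid 0.62 689 641 z [0.    0.14  0.221]
   rect [ 577.3 -202.5] [116.7  57.9] 48.4
top flask_a_mid 0.43 208 148 z [-0.002  0.033  0.794]
   rect [ 358.1 -141.2] [33.7 55.4] 29.8
top beaker_b_mid 0.93 627 375 z [-0.004  0.034  0.094]
   rect [ 412.7 -430.7] [73.8 71.1] 89.5
```

View pics/crop1.png

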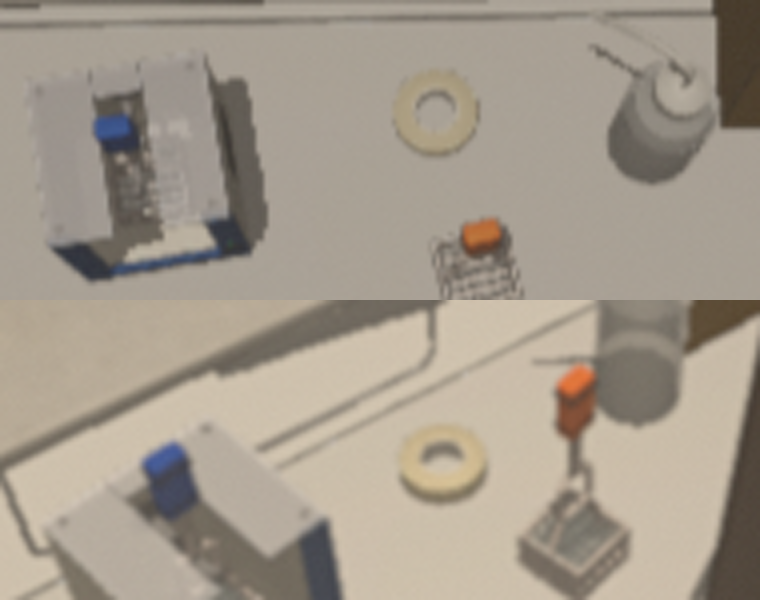

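```bash
cat > m.py <<'E'
# usage: python3 m.py x y z yaw [x y z yaw ...]  -> shares for each waypoint from the current pose
import sys; from h import *
s=r.get_state(); p=s["tcp_pos"]; A=R.from_euler('xyz',s["eef_rot"],degrees=True)
print("t",round(s["time_s"],2),"p",np.round(p,4),"rot",np.round(s["eef_rot"],2),"w",round(s["gripper_width"],4))
a=np.array(sys.argv[1:],float).reshape(-1,4)
for x,y,z,w in a:
    B=R.from_euler('xyz',[180,0,w],degrees=True)
    print(np.round(A.inv().apply(np.array([x,y,z])-p)/.5,4).tolist(),np.round((A.inv()*B).as_rotvec(degrees=True)/360,4).tolist())
E
python3 m.py .25 -.5 .36 -150  .4 -.15 .36 -110 .5315 .179 .30 -80.8
```

```text
t 1.6 p [ 0.1916 -0.6472  0.2266] rot [ 180.     -0.   -163.51] w 0.0875
[-0.1956, 0.2492, -0.2669] [0.0, -0.0, -0.0375]
[-0.682, 0.8352, -0.2669] [0.0, -0.0, -0.1486]
[-1.1209, 1.3915, -0.1469] [0.0, -0.0, -0.2298]
```

Emit:
{"api": "jog_arm", "payload": {
  "travel": [
    [-0.1, 0.125, -0.267],
    [-0.196, 0.249, -0.267],
    [-0.682, 0.835, -0.267],
    [-0.682, 0.835, -0.267],
    [-0.682, 0.835, -0.267],
    [-0.682, 0.835, -0.267],
    [-0.682, 0.835, -0.267],
    [-0.682, 0.835, -0.267],
    [-0.682, 0.835, -0.267],
    [-0.682, 0.835, -0.267]
  ],
  "dr": [
    [0, 0, -0.02],
    [0, 0, -0.04],
    [0, 0, -0.149],
    [0, 0, -0.149],
    [0, 0, -0.149],
    [0, 0, -0.149],
    [0, 0, -0.149],
    [0, 0, -0.149],
    [0, 0, -0.149],
    [0, 0, -0.149]
  ],
  "claw": [1, 1, 1, 1, 1, 1, 1, 1, 1, 1],
  "newtons": 25
}}

```text
time_s: 2.85
tcp_pos: [0.401, -0.1473, 0.3608]
eef_rot: [-179.9, 0.1, -109.7]
contact_force: [-0.2, -0.4, -0.3]
gripper_width: 0.0875
gripper_force: 0.0
```

```bash
python3 m.py .42 .1 .34 -85 .5315 .179 .30 -80.8 .5315 .179 .27 -80.8
```

```text
t 2.85 p [ 0.401  -0.1473  0.3608] rot [-1.7990e+02  6.0000e-02 -1.0965e+02] w 0.0875
[-0.4786, 0.1306, 0.042] [-0.0003, 0.0001, -0.0685]
[-0.7023, -0.0261, 0.1225] [-0.0003, 0.0001, -0.0801]
[-0.7022, -0.026, 0.1825] [-0.0003, 0.0001, -0.0801]
```

Emit:
{"api": "jog_arm", "payload": {
  "travel": [
    [-0.479, 0.131, 0.042],
    [-0.479, 0.131, 0.042],
    [-0.479, 0.131, 0.042],
    [-0.479, 0.131, 0.042],
    [-0.702, -0.026, 0.122],
    [-0.702, -0.026, 0.122],
    [-0.702, -0.026, 0.122],
    [-0.702, -0.026, 0.122],
    [-0.702, -0.026, 0.122],
    [-0.702, -0.026, 0.122]
  ],
  "dr": [
    [0, 0, -0.068],
    [0, 0, -0.068],
    [0, 0, -0.068],
    [0, 0, -0.068],
    [0, 0, -0.08],
    [0, 0, -0.08],
    [0, 0, -0.08],
    [0, 0, -0.08],
    [0, 0, -0.08],
    [0, 0, -0.08]
  ],
  "claw": [1, 1, 1, 1, 1, 1, 1, 1, 1, 1]
}}

```text
time_s: 4.1
tcp_pos: [0.5311, 0.175, 0.3004]
eef_rot: [-179.9, 0.1, -81.1]
contact_force: [-0.5, 0.2, -0.2]
gripper_width: 0.0877
gripper_force: 0.0
```

```bash
cat > c.py <<'E'
from h import *
C={n:r.capture(n) for n in("scene","top")}
for n,c in C.items():
    P=cloud(c)
    for t in["tray","wet_grip","dry_grip","flask_a_mid","cabinet","wash_bottle_mid"]:
        g=r.regions_of(t,n)
        if not g: print(n,t,"none"); continue
        Q=P[g[0]["pixels"]&(c["range_z"]>0)]
        lo,hi={"cabinet":(.16,.18),"tray":(.0,.03),"wet_grip":(.03,.06),"dry_grip":(.17,.24)}.get(t,(.02,.3))
        S=Q[(Q[:,2]>lo)&(Q[:,2]<hi)]
        if len(S)>5:
            b=cv2.minAreaRect((S[:,:2]*1000).astype(np.float32)); print(n,t,round(g[0]["conf"],2),len(S),np.round(b[0],1),np.round(b[1],1),round(b[2],1),np.round(np.median(S,0),4), "ztop",np.round(np.percentile(Q[:,2],98),3))
E
python3 c.py;python3 m.py .5315 .179 .23 -80.8  .5315 .179 .188 -80.8
```

```text
scene tray 0.74 578 [ 391.9 -254.8] [ 89.6 171.4] 43.1 [ 0.3901 -0.2569  0.0023] ztop 0.016
scene wet_grip 0.91 219 [459.2 -76.4] [60.9 62. ] 12.2 [ 0.4554 -0.0716  0.0355] ztop 0.198
scene dry_grip 0.61 201 [545.  167.2] [25.8 64.4] 41.7 [0.5267 0.181  0.211 ] ztop 0.229
scene flask_a_mid 0.6 350 [ 340.3 -139.8] [52.1 40.6] 69.5 [ 0.3386 -0.1348  0.0499] ztop 0.103
scene cabinet 0.93 1557 [531.5 179.4] [128.3 134.9] 9.1 [0.5241 0.2008 0.169 ] ztop 0.172
scene wash_bottle_mid 0.73 962 [ 558.3 -216.6] [70.4 53.4] 56.6 [ 0.5493 -0.2072  0.1149] ztop 0.19
top tray 0.66 1228 [ 359.4 -286.2] [127.5 124.9] 89.0 [ 0.3583 -0.2881  0.0039] ztop 0.018
top wet_grip 0.63 135 [461.1 -78.7] [60.9 60.3] 13.6 [ 0.4557 -0.0792  0.0377] ztop 0.201
top dry_grip 0.41 11 [532.6 185.2] [6.3 8.6] 89.9 [0.5307 0.1855 0.227 ] ztop 0.23
top flask_a_mid 0.74 252 [ 347.1 -145.1] [53.8 56.8] 52.2 [ 0.3447 -0.1438  0.0426] ztop 0.106
top cabinet 0.73 942 [532.1 176.4] [126.8 131.9] 9.0 [0.5394 0.1428 0.1701] ztop 0.176
top wash_bottle_mid 0.74 1304 [532.3 177.6] [128.9 135.1] 8.7 [0.5296 0.1422 0.1686] ztop 0.176
t 4.8 p [0.5316 0.1756 0.299 ] rot [179.99  -0.   -81.07] w 0.0877
[-0.0068, -0.0009, 0.1379] [0.0, -0.0, -0.0007]
[-0.0068, -0.001, 0.2219] [0.0, -0.0, -0.0007]
```

Emit:
{"api": "jog_arm", "payload": {
  "travel": [
    [-0.007, -0.001, 0.138],
    [-0.007, -0.001, 0.138],
    [-0.007, -0.001, 0.222],
    [-0.007, -0.001, 0.222],
    [-0.007, -0.001, 0.222],
    [-0.007, -0.001, 0.222],
    [-0.007, -0.001, 0.222],
    [-0.007, -0.001, 0.222],
    [-0.007, -0.001, 0.222],
    [-0.007, -0.001, 0.222]
  ],
  "dr": [
    [0, 0, -0.001],
    [0, 0, -0.001],
    [0, 0, -0.001],
    [0, 0, -0.001],
    [0, 0, -0.001],
    [0, 0, -0.001],
    [0, 0, -0.001],
    [0, 0, -0.001],
    [0, 0, -0.001],
    [0, 0, -0.001]
  ],
  "claw": [1, 1, 1, 1, 1, 0.25, 0.25, 0.25, 0.25, 0.25]
}}

```text
time_s: 6.05
tcp_pos: [0.5315, 0.1791, 0.1881]
eef_rot: [-180.0, -0.0, -80.7]
contact_force: [0.3, -0.6, -0.1]
gripper_width: 0.0431
gripper_force: 0.0
```

```bash
cat > v.py <<'E'
import sys; from h import *
# v.py name  cam x y w h s ...
n=sys.argv[1]; c=r.capture(sys.argv[2]); x,y,w,h,s=map(int,sys.argv[3:])
cv2.imwrite(f"pics/{n}.png",cv2.resize(c["pixels"][y:y+h,x:x+w,::-1],None,fx=s,fy=s,interpolation=cv2.INTER_CUBIC))
E
python3 v.py d1 scene 170 150 140 120 5
```

```text
(no output)
```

View pics/d1.png

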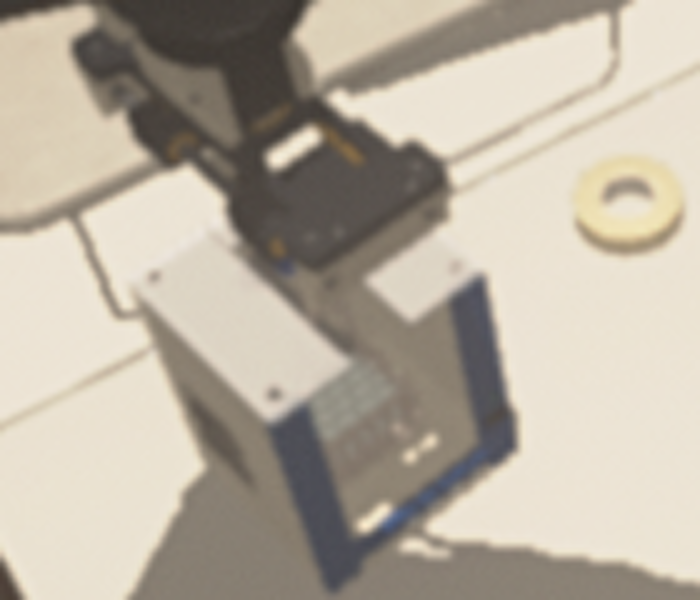

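The picture shows the gripper centred over the slot and straddling the blue grip, with the fingers above the roof. Closing.

Emit:
{"api": "jog_arm", "payload": {
  "travel": [
    [0, 0, 0],
    [0, 0, 0],
    [0, 0, 0],
    [0, 0, 0],
    [0, 0, 0],
    [0, 0, 0],
    [0, 0, 0],
    [0, 0, 0],
    [0, 0, 0],
    [0, 0, 0]
  ],
  "dr": [
    [0, 0, 0],
    [0, 0, 0],
    [0, 0, 0],
    [0, 0, 0],
    [0, 0, 0],
    [0, 0, 0],
    [0, 0, 0],
    [0, 0, 0],
    [0, 0, 0],
    [0, 0, 0]
  ],
  "claw": [0, 0, 0, 0, 0, 0, 0, 0, 0, 0],
  "newtons": 25
}}

```text
time_s: 7.35
tcp_pos: [0.5315, 0.1791, 0.188]
eef_rot: [180.0, -0.0, -80.7]
contact_force: [-0.5, 0.4, -1.1]
gripper_width: 0.0159
gripper_force: 25.0
```

```bash
cat > p.py <<'E'
import numpy as np
c,s=np.cos(np.radians(9.1)),np.sin(np.radians(9.1))
for d in (0,-.02,-.05,-.09,-.13): print(d,np.round([.5315+d*c,.1792+d*s],4))
E
python3 p.py; python3 m.py .5315 .179 .206 -80.9 .4 .1578 .206 -80.9
```

```text
0 [0.5315 0.1792]
-0.02 [0.5118 0.176 ]
-0.05 [0.4821 0.1713]
-0.09 [0.4426 0.165 ]
-0.13 [0.4031 0.1586]
t 7.35 p [0.5315 0.1791 0.188 ] rot [ 1.7999e+02 -1.0000e-02 -8.0710e+01] w 0.0159
[0.0001, -0.0, -0.036] [0.0, -0.0, 0.0005]
[-0.0005, 0.2664, -0.0359] [0.0, -0.0, 0.0005]
```

Emit:
{"api": "jog_arm", "payload": {
  "travel": [
    [0, 0, -0.006],
    [0, 0, -0.012],
    [0, 0, -0.02],
    [0, 0, -0.028],
    [0, 0, -0.036],
    [0, 0, -0.036],
    [0, 0, -0.036],
    [0, 0, -0.036],
    [0, 0, -0.036],
    [0, 0, -0.036]
  ],
  "dr": [
    [0, 0, 0],
    [0, 0, 0],
    [0, 0, 0],
    [0, 0, 0],
    [0, 0, 0],
    [0, 0, 0],
    [0, 0, 0],
    [0, 0, 0],
    [0, 0, 0],
    [0, 0, 0]
  ],
  "claw": [0, 0, 0, 0, 0, 0, 0, 0, 0, 0]
}}

```text
time_s: 8.6
tcp_pos: [0.5315, 0.1791, 0.206]
eef_rot: [180.0, -0.0, -80.7]
contact_force: [-0.4, 1.0, -1.1]
gripper_width: 0.016
gripper_force: 25.0
```

```bash
cat > e.py <<'E'
from h import *
C={n:r.capture(n) for n in("scene","top")}
for t in["dry_eye","dry_grip","hook_seat","hook"]:
    T={n:r.tip_of(t,n) for n in C}
    if T["scene"] and T["top"]: print(t,tri(C["scene"],T["scene"][0]["at"],C["top"],T["top"][0]["at"]),T["scene"][0]["conf"],T["top"][0]["conf"])
    elif T["scene"]: print(t,T["scene"][0])
g=r.regions_of("dry_grip","scene"); c=C["scene"]
if g:
    Q=cloud(c)[g[0]["pixels"]&(c["range_z"]>0)]; print(len(Q),np.round(np.percentile(Q[:,2],[1,5,50,95]),3))
E
python3 e.py
```

```text
dry_eye (array([0.52537108, 0.17860226, 0.14649161]), np.float64(0.00926052939214813)) 0.61 0.41
dry_grip (array([0.53834127, 0.17685922, 0.21854153]), np.float64(0.006814752455255637)) 0.7 0.36
hook_seat {'at': [233.2, 214.0], 'conf': 0.53}
hook {'at': [234.2, 215.0], 'conf': 0.4}
482 [0.012 0.051 0.078 0.17 ]
```

Emit:
{"api": "jog_arm", "payload": {
  "travel": [
    [0, 0.012, 0],
    [0, 0.03, 0],
    [0, 0.055, 0],
    [0, 0.085, 0],
    [0, 0.12, 0],
    [0, 0.155, 0],
    [0, 0.19, 0],
    [0, 0.22, 0],
    [0, 0.245, 0],
    [0, 0.26, 0]
  ],
  "dr": [
    [0, 0, 0],
    [0, 0, 0],
    [0, 0, 0],
    [0, 0, 0],
    [0, 0, 0],
    [0, 0, 0],
    [0, 0, 0],
    [0, 0, 0],
    [0, 0, 0],
    [0, 0, 0]
  ],
  "claw": [0, 0, 0, 0, 0, 0, 0, 0, 0, 0]
}}

```text
time_s: 10.4
tcp_pos: [0.4025, 0.1581, 0.2062]
eef_rot: [-180.0, 0.0, -80.7]
contact_force: [0.8, 0.4, -1.2]
gripper_width: 0.0157
gripper_force: 25.0
```

```bash
python3 v.py d2 scene 170 150 200 150 4; python3 m.py .403 .158 .40 -80.9  .44 .0 .40 -84 .43 -.1 .40 -87 .359 -.288 .40 -90
```

```text
t 10.45 p [0.4021 0.1578 0.2062] rot [-1.800e+02  2.000e-02 -8.071e+01] w 0.0159
[-0.0001, -0.0019, -0.3876] [-0.0, 0.0001, 0.0005]
[0.3237, -0.0239, -0.3878] [-0.0, 0.0001, 0.0091]
[0.5178, 0.0281, -0.3878] [-0.0, 0.0001, 0.0175]
[0.8659, 0.229, -0.388] [0.0, 0.0001, 0.0258]
```

View pics/d2.png

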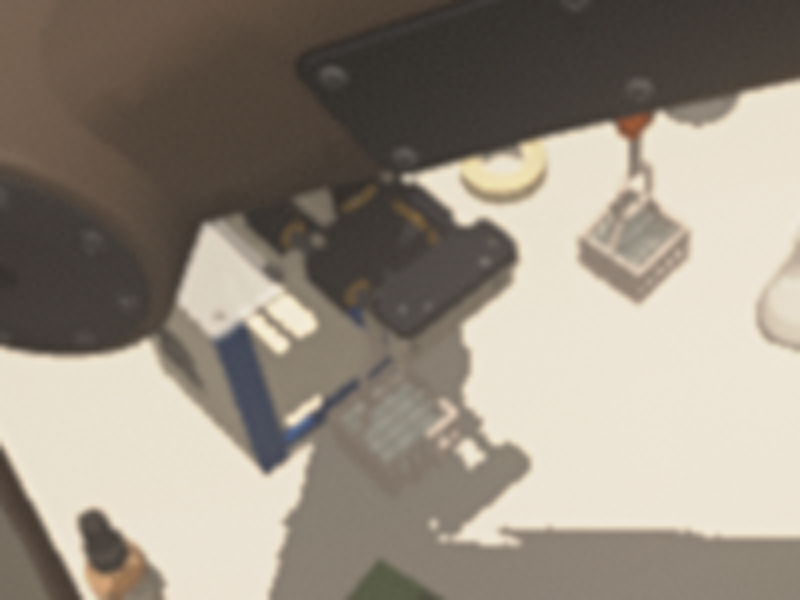

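The blue dipper is clear of the front opening, with its basket at crop (400,420). Next: lift and carry it to the tray.

Emit:
{"api": "jog_arm", "payload": {
  "travel": [
    [0, 0, -0.06],
    [0, 0, -0.16],
    [0, 0, -0.27],
    [0.02, -0.002, -0.36],
    [0.1, -0.01, -0.388],
    [0.2, -0.018, -0.388],
    [0.32, -0.024, -0.388],
    [0.42, 0.0, -0.388],
    [0.518, 0.028, -0.388],
    [0.6, 0.075, -0.388]
  ],
  "dr": [
    [0, 0, 0],
    [0, 0, 0],
    [0, 0, 0],
    [0, 0, 0],
    [0, 0, 0.003],
    [0, 0, 0.006],
    [0, 0, 0.009],
    [0, 0, 0.013],
    [0, 0, 0.017],
    [0, 0, 0.019]
  ],
  "claw": [0, 0, 0, 0, 0, 0, 0, 0, 0, 0]
}}

```text
time_s: 11.7
tcp_pos: [0.4146, -0.1458, 0.3997]
eef_rot: [180.0, -0.0, -87.6]
contact_force: [0.4, -0.0, -1.5]
gripper_width: 0.016
gripper_force: 25.0
```

```bash
python3 m.py .359 -.288 .40 -90 .359 -.288 .30 -90 .359 -.288 .2 -90
```

```text
t 11.7 p [ 0.4146 -0.1458  0.3997] rot [ 1.7995e+02 -1.0000e-02 -8.7620e+01] w 0.016
[0.2796, 0.123, -0.0005] [0.0001, -0.0, 0.0066]
[0.2796, 0.1228, 0.1995] [0.0001, -0.0, 0.0066]
[0.2795, 0.1227, 0.3995] [0.0001, -0.0, 0.0066]
```

Emit:
{"api": "jog_arm", "payload": {
  "travel": [
    [0.07, 0.03, 0],
    [0.15, 0.066, 0],
    [0.23, 0.1, 0],
    [0.28, 0.123, 0],
    [0.28, 0.123, 0.08],
    [0.28, 0.123, 0.18],
    [0.28, 0.123, 0.28],
    [0.28, 0.123, 0.36],
    [0.28, 0.123, 0.4],
    [0.28, 0.123, 0.4]
  ],
  "dr": [
    [0, 0, 0.002],
    [0, 0, 0.004],
    [0, 0, 0.006],
    [0, 0, 0.007],
    [0, 0, 0.007],
    [0, 0, 0.007],
    [0, 0, 0.007],
    [0, 0, 0.007],
    [0, 0, 0.007],
    [0, 0, 0.007]
  ],
  "claw": [0, 0, 0, 0, 0, 0, 0, 0, 0, 0]
}}

```text
time_s: 12.95
tcp_pos: [0.3584, -0.2863, 0.1987]
eef_rot: [179.8, 0.1, -90.1]
contact_force: [0.5, 1.0, -1.0]
gripper_width: 0.0159
gripper_force: 25.0
```

```bash
cat > f.py <<'E'
from h import *
for n in("scene","top"):
    c=r.capture(n); P=cloud(c)
    for t in["tray","dry_grip"]:
        g=r.regions_of(t,n)
        if not g: print(n,t,"none"); continue
        Q=P[g[0]["pixels"]&(c["range_z"]>0)]
        lo,hi={"tray":(-.005,.025),"dry_grip":(.03,.1)}[t]
        S=Q[(Q[:,2]>lo)&(Q[:,2]<hi)]
        if len(S)>5:
            b=cv2.minAreaRect((S[:,:2]*1000).astype(np.float32)); print(n,t,round(g[0]["conf"],2),len(S),np.round(b[0],1),np.round(b[1],1),round(b[2],1),"z",np.round(np.percentile(Q[:,2],[2,98]),3))
E
python3 f.py; python3 v.py d3 scene 300 120 180 140 4;python3 m.py .359 -.288 .163 -90 .359 -.288 .161 -90
```

```text
scene tray none
scene dry_grip none
top tray 0.61 698 [ 357.  -285.8] [126.9 120.4] 88.8 z [-0.005  0.12 ]
top dry_grip 0.78 149 [ 359.8 -274.6] [34.3 55.2] 90.0 z [0.044 0.109]
t 13.3 p [ 0.3597 -0.2866  0.2009] rot [-1.7991e+02 -3.0000e-02 -9.0070e+01] w 0.0159
[0.0027, 0.0014, 0.0758] [-0.0003, -0.0001, -0.0002]
[0.0027, 0.0014, 0.0798] [-0.0003, -0.0001, -0.0002]
```

View pics/d3.png

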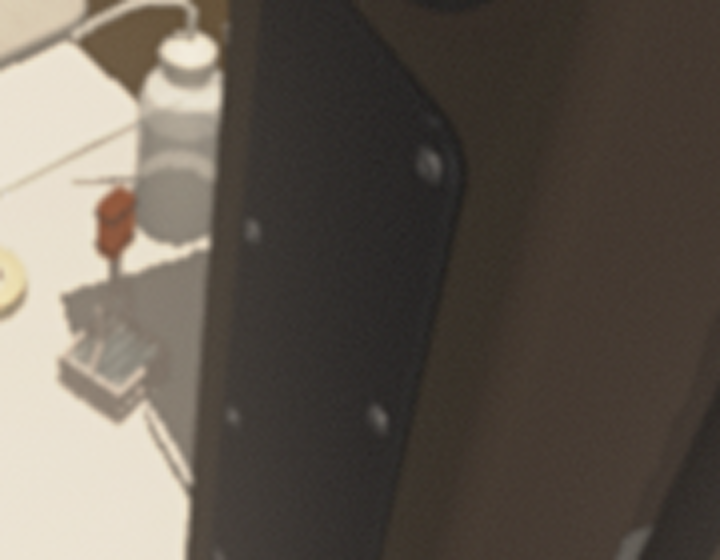

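The arm hides the tray in this view, but the top view puts the dipper over the tray centre. I'll lower it and check by force.

Emit:
{"api": "jog_arm", "payload": {
  "travel": [
    [0.002, 0.001, 0.015],
    [0.002, 0.001, 0.03],
    [0.002, 0.001, 0.045],
    [0.002, 0.001, 0.058],
    [0.002, 0.001, 0.066],
    [0.002, 0.001, 0.072],
    [0.002, 0.001, 0.076],
    [0.002, 0.001, 0.078],
    [0.002, 0.001, 0.079],
    [0.002, 0.001, 0.079]
  ],
  "dr": [
    [0, 0, 0],
    [0, 0, 0],
    [0, 0, 0],
    [0, 0, 0],
    [0, 0, 0],
    [0, 0, 0],
    [0, 0, 0],
    [0, 0, 0],
    [0, 0, 0],
    [0, 0, 0]
  ],
  "claw": [0, 0, 0, 0, 0, 0, 0, 0, 0, 0]
}}

```text
time_s: 14.55
tcp_pos: [0.3588, -0.2876, 0.1613]
eef_rot: [-180.0, -0.0, -90.1]
contact_force: [-1.0, 2.3, 5.3]
gripper_width: 0.016
gripper_force: 25.0
```

```bash
python3 -c "
from h import *
s=r.get_state();print(s['contact_force'],s['tcp_pos'])"
```

```text
[-1.03252037  2.29980111  5.32117611] [ 0.35879299 -0.28758891  0.16134864]
```

Emit:
{"api": "jog_arm", "payload": {
  "travel": [
    [0, 0, 0],
    [0, 0, 0],
    [0, 0, 0],
    [0, 0, 0],
    [0, 0, -0.02],
    [0, 0, -0.06],
    [0, 0, -0.12],
    [0, 0, -0.2],
    [0, 0, -0.3],
    [0, 0, -0.34]
  ],
  "dr": [
    [0, 0, 0],
    [0, 0, 0],
    [0, 0, 0],
    [0, 0, 0],
    [0, 0, 0],
    [0, 0, 0],
    [0, 0, 0],
    [0, 0, 0],
    [0, 0, 0],
    [0, 0, 0]
  ],
  "claw": [0.4, 0.7, 1, 1, 1, 1, 1, 1, 1, 1]
}}

```text
time_s: 15.8
tcp_pos: [0.3594, -0.288, 0.3345]
eef_rot: [-179.7, -0.1, -90.1]
contact_force: [0.2, -0.1, -1.0]
gripper_width: 0.0875
gripper_force: 0.0
```

```bash
python3 f.py; python3 m.py .42 -.17 .33 -84 .46 -.0775 .31 -77.3
```

```text
scene tray none
scene dry_grip 0.36 260 [459.3 -76.1] [60.3 61.2] 14.0 z [-0.002  0.198]
top tray 0.7 917 [ 357.7 -285. ] [124.9 126.8] 89.2 z [-0.005  0.019]
top dry_grip 0.69 169 [ 358.9 -287.2] [59.9 59.7] 89.4 z [0.004 0.205]
t 16.1 p [ 0.3582 -0.2872  0.3297] rot [ 1.7992e+02  4.0000e-02 -9.0070e+01] w 0.0879
[-0.2346, -0.1233, -0.0007] [0.0002, 0.0001, -0.0169]
[-0.4197, -0.2032, 0.0394] [0.0002, 0.0001, -0.0355]
```

Emit:
{"api": "jog_arm", "payload": {
  "travel": [
    [-0.08, -0.04, 0],
    [-0.16, -0.083, 0],
    [-0.235, -0.123, 0],
    [-0.33, -0.165, 0.01],
    [-0.4, -0.195, 0.03],
    [-0.42, -0.203, 0.04],
    [-0.42, -0.203, 0.04],
    [-0.42, -0.203, 0.04],
    [-0.42, -0.203, 0.04],
    [-0.42, -0.203, 0.04]
  ],
  "dr": [
    [0, 0, -0.005],
    [0, 0, -0.01],
    [0, 0, -0.017],
    [0, 0, -0.025],
    [0, 0, -0.033],
    [0, 0, -0.0355],
    [0, 0, -0.0355],
    [0, 0, -0.0355],
    [0, 0, -0.0355],
    [0, 0, -0.0355]
  ],
  "claw": [1, 1, 1, 1, 1, 1, 1, 1, 1, 1]
}}

```text
time_s: 17.35
tcp_pos: [0.4603, -0.0782, 0.3108]
eef_rot: [-180.0, -0.0, -77.4]
contact_force: [-0.5, 0.3, -0.4]
gripper_width: 0.0879
gripper_force: 0.0
```

```bash
python3 c.py; python3 m.py .46 -.0775 .22 -77.3 .46 -.0775 .158 -77.3
```

```text
scene tray 0.67 711 [ 360.3 -283.6] [128.3 130.7] 88.8 [ 0.3425 -0.2602  0.0031] ztop 0.015
scene wet_grip 0.56 207 [459.6 -77. ] [60.5 62.6] 14.5 [ 0.4549 -0.0708  0.0357] ztop 0.198
scene dry_grip 0.78 101 [ 356.8 -283.4] [24.8 15.8] 88.3 [ 0.353  -0.2789  0.1912] ztop 0.201
scene flask_a_mid 0.59 370 [ 342.  -139.1] [51.8 42.5] 53.1 [ 0.3398 -0.1352  0.0524] ztop 0.104
scene cabinet 0.59 1680 [531.  179.7] [127.7 134.5] 8.9 [0.5289 0.1954 0.169 ] ztop 0.171
scene wash_bottle_mid 0.79 697 [ 557.8 -213.7] [70.6 50.8] 42.9 [ 0.5432 -0.2023  0.0916] ztop 0.145
top tray 0.81 867 [ 359.1 -286.6] [127.6 124.4] 89.0 [ 0.3557 -0.2781  0.0043] ztop 0.018
top wet_grip none
top dry_grip 0.64 69 [ 357.4 -287.2] [24.7 14.8] 86.7 [ 0.3567 -0.2851  0.1999] ztop 0.203
top flask_a_mid 0.69 246 [ 348.5 -145.4] [53.9 51.2] 88.8 [ 0.3458 -0.1437  0.043 ] ztop 0.105
top cabinet none
top wash_bottle_mid 0.86 621 [ 561.9 -222.3] [70.8 62.1] 63.6 [ 0.5542 -0.2167  0.1408] ztop 0.222
t 18.05 p [ 0.4604 -0.0776  0.3105] rot [180.     0.   -77.29] w 0.0878
[-0.0003, 0.0008, 0.1811] [0.0, 0.0, 0.0]
[-0.0003, 0.0008, 0.3051] [0.0, 0.0, 0.0]
```

Emit:
{"api": "jog_arm", "payload": {
  "travel": [
    [0, 0.001, 0.08],
    [0, 0.001, 0.16],
    [0, 0.001, 0.22],
    [0, 0.001, 0.27],
    [0, 0.001, 0.295],
    [0, 0.001, 0.305],
    [0, 0.001, 0.305],
    [0, 0.001, 0.305],
    [0, 0.001, 0.305],
    [0, 0.001, 0.305]
  ],
  "dr": [
    [0, 0, 0],
    [0, 0, 0],
    [0, 0, 0],
    [0, 0, 0],
    [0, 0, 0],
    [0, 0, 0],
    [0, 0, 0],
    [0, 0, 0],
    [0, 0, 0],
    [0, 0, 0]
  ],
  "claw": [1, 1, 1, 1, 1, 1, 1, 0.5, 0.4, 0.4]
}}

```text
time_s: 19.3
tcp_pos: [0.4601, -0.0777, 0.1584]
eef_rot: [-180.0, -0.0, -77.3]
contact_force: [-0.4, 0.3, 0.8]
gripper_width: 0.0631
gripper_force: 0.0
```

Emit:
{"api": "jog_arm", "payload": {
  "travel": [
    [0, 0, 0],
    [0, 0, 0],
    [0, 0, 0],
    [0, 0, 0],
    [0, 0, 0],
    [0, 0, 0],
    [0, 0, 0],
    [0, 0, 0],
    [0, 0, 0],
    [0, 0, 0]
  ],
  "dr": [
    [0, 0, 0],
    [0, 0, 0],
    [0, 0, 0],
    [0, 0, 0],
    [0, 0, 0],
    [0, 0, 0],
    [0, 0, 0],
    [0, 0, 0],
    [0, 0, 0],
    [0, 0, 0]
  ],
  "claw": [0, 0, 0, 0, 0, 0, 0, 0, 0, 0],
  "newtons": 25
}}

```text
time_s: 20.55
tcp_pos: [0.4599, -0.0777, 0.158]
eef_rot: [180.0, -0.0, -77.3]
contact_force: [-0.3, 0.4, -1.9]
gripper_width: 0.0157
gripper_force: 25.0
```

```bash
python3 m.py .46 -.0775 .36 -77.3 .43 .05 .36 -80 .4031 .1586 .36 -80.9  .4031 .1586 .206 -80.9
```

```text
t 20.55 p [ 0.4599 -0.0777  0.158 ] rot [180.    -0.   -77.29] w 0.0157
[-0.0004, -0.0002, -0.4039] [0.0, -0.0, 0.0]
[-0.2624, 0.0022, -0.4039] [0.0, -0.0, 0.0075]
[-0.4861, 0.0069, -0.4039] [0.0, -0.0, 0.01]
[-0.4861, 0.0069, -0.0959] [0.0, -0.0, 0.01]
```

Emit:
{"api": "jog_arm", "payload": {
  "travel": [
    [0, 0, -0.05],
    [0, 0, -0.13],
    [0, 0, -0.22],
    [-0.03, 0, -0.28],
    [-0.1, 0.001, -0.28],
    [-0.2, 0.002, -0.28],
    [-0.3, 0.003, -0.28],
    [-0.4, 0.005, -0.28],
    [-0.46, 0.007, -0.28],
    [-0.486, 0.007, -0.28]
  ],
  "dr": [
    [0, 0, 0],
    [0, 0, 0],
    [0, 0, 0],
    [0, 0, 0],
    [0, 0, 0.002],
    [0, 0, 0.004],
    [0, 0, 0.006],
    [0, 0, 0.008],
    [0, 0, 0.01],
    [0, 0, 0.01]
  ],
  "claw": [0, 0, 0, 0, 0, 0, 0, 0, 0, 0]
}}

```text
time_s: 21.8
tcp_pos: [0.4026, 0.1599, 0.2981]
eef_rot: [-180.0, 0.0, -80.8]
contact_force: [0.0, 0.2, -1.4]
gripper_width: 0.0159
gripper_force: 25.0
```

```bash
python3 m.py .4031 .1586 .206 -80.9
```

```text
t 21.8 p [0.4026 0.1599 0.2981] rot [-1.800e+02  1.000e-02 -8.077e+01] w 0.0159
[0.0027, -0.0006, 0.1841] [-0.0, 0.0, 0.0004]
```

Emit:
{"api": "jog_arm", "payload": {
  "travel": [
    [0.002, -0.001, 0.04],
    [0.002, -0.001, 0.09],
    [0.002, -0.001, 0.135],
    [0.002, -0.001, 0.165],
    [0.002, -0.001, 0.18],
    [0.002, -0.001, 0.184],
    [0.002, -0.001, 0.184],
    [0.002, -0.001, 0.184],
    [0.002, -0.001, 0.184],
    [0.002, -0.001, 0.184]
  ],
  "dr": [
    [0, 0, 0],
    [0, 0, 0],
    [0, 0, 0],
    [0, 0, 0],
    [0, 0, 0],
    [0, 0, 0],
    [0, 0, 0],
    [0, 0, 0],
    [0, 0, 0],
    [0, 0, 0]
  ],
  "claw": [0, 0, 0, 0, 0, 0, 0, 0, 0, 0]
}}

```text
time_s: 23.05
tcp_pos: [0.4038, 0.1577, 0.2062]
eef_rot: [-180.0, 0.0, -80.9]
contact_force: [-0.3, 0.6, -1.5]
gripper_width: 0.016
gripper_force: 25.0
```

```bash
cat > g.py <<'E'
from h import *
c=r.capture("scene"); P=cloud(c)
for t in["cabinet","wet_grip","dry_grip"]:
    for g in r.regions_of(t,"scene")[:2]:
        Q=P[g["pixels"]&(c["range_z"]>0)]
        lo,hi=(.16,.18) if t=="cabinet" else (.075,.1)
        S=Q[(Q[:,2]>lo)&(Q[:,2]<hi)]
        print(t,round(g["conf"],2),len(S),"z",np.round(np.percentile(Q[:,2],[2,98]),3))
        if len(S)>5:
            b=cv2.minAreaRect((S[:,:2]*1000).astype(np.float32)); print("  ",np.round(b[0],1),np.round(b[1],1),round(b[2],1))
print(r.tip_of("wet_eye","scene")[:1], r.tip_of("hook_seat","scene")[:2])
cv2.imwrite("pics/w1.png",cv2.resize(c["pixels"][150:300,170:370,::-1],None,fx=4,fy=4,interpolation=cv2.INTER_CUBIC))
c2=r.capture("top"); print(r.tip_of("wet_eye","top")[:1])
E
python3 g.py; python3 m.py .5315 .1792 .206 -80.9
```

```text
cabinet 0.87 448 z [0.006 0.172]
   [465.5 208.4] [142.6  55.3] 15.8
wet_grip 0.91 351 z [0.022 0.166]
   [402.3 158.3] [61.4 61.4] 9.8
wet_grip 0.41 0 z [-0.003  0.019]
dry_grip 0.71 25 z [0.003 0.198]
   [ 357.8 -284.9] [37.1  7.5] 89.5
[{'at': [264.3, 237.6], 'conf': 0.59}] [{'at': [230.8, 210.1], 'conf': 0.59}]
[{'at': [262.6, 216.2], 'conf': 0.69}]
t 23.45 p [0.4037 0.1576 0.2061] rot [180.    -0.   -80.89] w 0.0159
[-0.0021, -0.2592, 0.0001] [0.0, -0.0, 0.0]
```

View pics/w1.png

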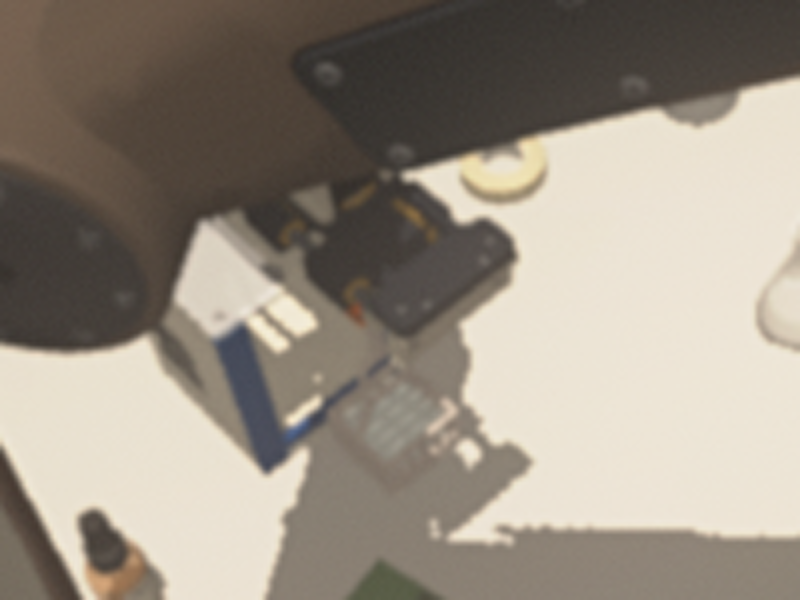

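The basket is square in front of the opening at crop (395,420) and yawed 9.8°, matching the pose the blue dipper came out in. Going in.

Emit:
{"api": "jog_arm", "payload": {
  "travel": [
    [-0.002, -0.02, 0],
    [-0.002, -0.05, 0],
    [-0.002, -0.085, 0],
    [-0.002, -0.12, 0],
    [-0.002, -0.15, 0],
    [-0.002, -0.18, 0],
    [-0.002, -0.205, 0],
    [-0.002, -0.23, 0],
    [-0.002, -0.25, 0],
    [-0.002, -0.258, 0]
  ],
  "dr": [
    [0, 0, 0],
    [0, 0, 0],
    [0, 0, 0],
    [0, 0, 0],
    [0, 0, 0],
    [0, 0, 0],
    [0, 0, 0],
    [0, 0, 0],
    [0, 0, 0],
    [0, 0, 0]
  ],
  "claw": [0, 0, 0, 0, 0, 0, 0, 0, 0, 0]
}}

```text
time_s: 24.7
tcp_pos: [0.5315, 0.1791, 0.206]
eef_rot: [180.0, -0.0, -80.9]
contact_force: [-0.4, -0.7, -1.5]
gripper_width: 0.016
gripper_force: 25.0
```

```bash
python3 v.py w2 scene 180 160 140 110 5; python3 m.py .5315 .1792 .188 -80.9
```

```text
t 24.75 p [0.5316 0.1792 0.2059] rot [ 1.7999e+02 -1.0000e-02 -8.0900e+01] w 0.0161
[-0.0001, 0.0001, 0.0359] [0.0, -0.0, 0.0]
```

View pics/w2.png

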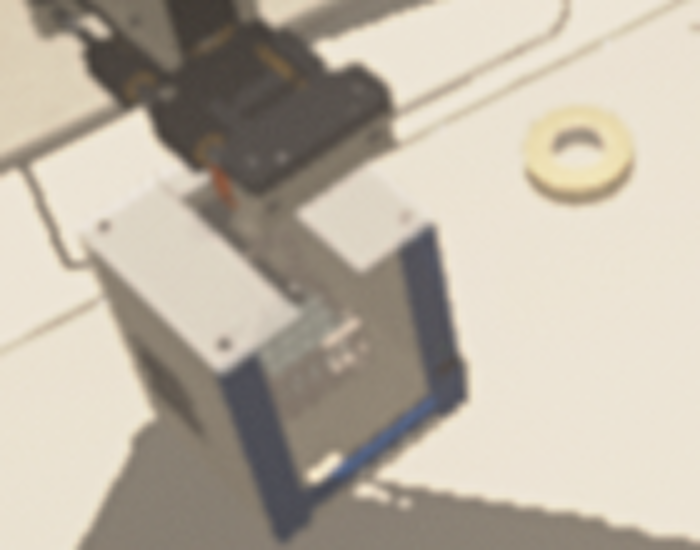

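The orange grip stands in the slot at (222,190) with the basket inside, and no contact forces show. Lowering onto the pin.

Emit:
{"api": "jog_arm", "payload": {
  "travel": [
    [0, 0, 0.006],
    [0, 0, 0.012],
    [0, 0, 0.018],
    [0, 0, 0.024],
    [0, 0, 0.029],
    [0, 0, 0.033],
    [0, 0, 0.036],
    [0, 0, 0.036],
    [0, 0, 0.036],
    [0, 0, 0.036]
  ],
  "dr": [
    [0, 0, 0],
    [0, 0, 0],
    [0, 0, 0],
    [0, 0, 0],
    [0, 0, 0],
    [0, 0, 0],
    [0, 0, 0],
    [0, 0, 0],
    [0, 0, 0],
    [0, 0, 0]
  ],
  "claw": [0, 0, 0, 0, 0, 0, 0, 0, 0, 0]
}}

```text
time_s: 26.0
tcp_pos: [0.531, 0.1791, 0.1881]
eef_rot: [-180.0, 0.0, -80.9]
contact_force: [0.5, -0.5, -0.9]
gripper_width: 0.0155
gripper_force: 25.0
```

Emit:
{"api": "jog_arm", "payload": {
  "travel": [
    [0, 0, 0.001],
    [0, 0, 0.002],
    [0, 0, 0.002],
    [0, 0, 0.002],
    [0, 0, 0.002],
    [0, 0, 0.002],
    [0, 0, 0.002],
    [0, 0, 0.002],
    [0, 0, 0.002],
    [0, 0, 0.002]
  ],
  "dr": [
    [0, 0, 0],
    [0, 0, 0],
    [0, 0, 0],
    [0, 0, 0],
    [0, 0, 0],
    [0, 0, 0],
    [0, 0, 0],
    [0, 0, 0],
    [0, 0, 0],
    [0, 0, 0]
  ],
  "claw": [0, 0, 0, 0, 0, 0, 0, 0, 0, 0]
}}

```text
time_s: 27.25
tcp_pos: [0.5311, 0.1791, 0.1873]
eef_rot: [-180.0, 0.0, -80.9]
contact_force: [-1.3, -0.2, 5.7]
gripper_width: 0.016
gripper_force: 25.0
```

Contact with the hook (+5.7 N). Reduce the grip, then open slowly.

Emit:
{"api": "jog_arm", "payload": {
  "travel": [
    [0, 0, -0.001],
    [0, 0, -0.001],
    [0, 0, -0.001],
    [0, 0, -0.001],
    [0, 0, -0.001],
    [0, 0, -0.001],
    [0, 0, -0.001],
    [0, 0, -0.001],
    [0, 0, -0.001],
    [0, 0, -0.001]
  ],
  "dr": [
    [0, 0, 0],
    [0, 0, 0],
    [0, 0, 0],
    [0, 0, 0],
    [0, 0, 0],
    [0, 0, 0],
    [0, 0, 0],
    [0, 0, 0],
    [0, 0, 0],
    [0, 0, 0]
  ],
  "claw": [0, 0.19, 0.2, 0.22, 0.25, 0.3, 0.4, 0.6, 0.8, 1],
  "newtons": 5
}}

```text
time_s: 28.5
tcp_pos: [0.5309, 0.1791, 0.1876]
eef_rot: [180.0, -0.0, -80.9]
contact_force: [0.2, -0.3, 0.7]
gripper_width: 0.059
gripper_force: 0.0
```

```bash
python3 v.py w3 scene 180 160 140 110 5; python3 m.py .5315 .1792 .34 -80.9 .43 0 .38 -80.9
```

```text
t 28.55 p [0.5309 0.1791 0.1876] rot [180.    -0.   -80.89] w 0.0634
[-0.0001, -0.0011, -0.3049] [0.0, -0.0, 0.0]
[0.3216, 0.256, -0.3849] [0.0, -0.0, 0.0]
```

View pics/w3.png

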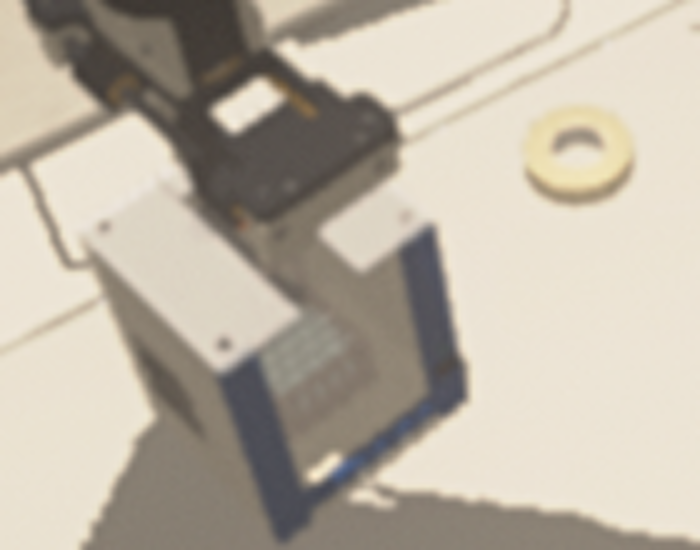

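The basket hangs inside at about (320,370), not fallen. Retracting straight up, then aside.

Emit:
{"api": "jog_arm", "payload": {
  "travel": [
    [0, 0, 0],
    [0, 0, 0],
    [0, 0, -0.02],
    [0, 0, -0.06],
    [0, 0, -0.11],
    [0, 0, -0.18],
    [0, 0, -0.25],
    [0, 0, -0.305],
    [0.08, 0.05, -0.38],
    [0.16, 0.12, -0.385]
  ],
  "dr": [
    [0, 0, 0],
    [0, 0, 0],
    [0, 0, 0],
    [0, 0, 0],
    [0, 0, 0],
    [0, 0, 0],
    [0, 0, 0],
    [0, 0, 0],
    [0, 0, 0],
    [0, 0, 0]
  ],
  "claw": [1, 1, 1, 1, 1, 1, 1, 1, 1, 1]
}}

```text
time_s: 29.8
tcp_pos: [0.4851, 0.09, 0.3832]
eef_rot: [-179.7, 0.0, -80.8]
contact_force: [0.8, -0.8, -0.6]
gripper_width: 0.0879
gripper_force: 0.0
```

Emit:
{"api": "jog_arm", "payload": {
  "travel": [
    [0.1, 0.08, 0],
    [0.2, 0.13, 0],
    [0.3, 0.13, 0],
    [0.4, 0.13, 0],
    [0.45, 0.13, 0],
    [0.5, 0.13, 0],
    [0.5, 0.13, 0],
    [0.5, 0.13, 0],
    [0.5, 0.13, 0],
    [0.5, 0.13, 0]
  ],
  "dr": [
    [0, 0, 0],
    [0, 0, 0],
    [0, 0, 0],
    [0, 0, 0],
    [0, 0, 0],
    [0, 0, 0],
    [0, 0, 0],
    [0, 0, 0],
    [0, 0, 0],
    [0, 0, 0]
  ],
  "claw": [1, 1, 1, 1, 1, 1, 1, 1, 1, 1]
}}

```text
time_s: 31.05
tcp_pos: [0.4598, -0.166, 0.3803]
eef_rot: [-180.0, -0.0, -80.8]
contact_force: [-0.3, -0.6, -0.2]
gripper_width: 0.0875
gripper_force: 0.0
```

```bash
cat > k.py <<'E'
from h import *
im={}
for n in("scene","top"):
    c=r.capture(n); P=cloud(c); im[n]=c["pixels"][...,::-1]
    for t in["wet_grip","dry_grip","cabinet"]:
        for g in r.regions_of(t,n)[:1]:
            Q=P[g["pixels"]&(c["range_z"]>0)]; lo,hi={"wet_grip":(.222,.24),"dry_grip":(.19,.21),"cabinet":(.16,.18)}[t]
            S=Q[(Q[:,2]>lo)&(Q[:,2]<hi)]; print(n,t,round(g["conf"],2),len(S),"z",np.round(np.percentile(Q[:,2],[2,98]),3))
            if len(S)>5:
                b=cv2.minAreaRect((S[:,:2]*1000).astype(np.float32)); print("  ",np.round(b[0],1),np.round(b[1],1),round(b[2],1))
f=lambda a,x,y:cv2.resize(a[y:y+80,x:x+190],None,fx=4,fy=3.7,interpolation=cv2.INTER_CUBIC)
cv2.imwrite("pics/fin.png",np.vstack([f(im["scene"],170,180),f(im["top"],230,150)]))
E
python3 k.py
```

```text
scene wet_grip 0.9 65 z [0.033 0.228]
   [528.5 179.8] [16.1 25.1] 15.9
scene cabinet 0.65 1590 z [-0.002  0.172]
   [531.1 179. ] [127.5 135.5] 8.9
top wet_grip 0.46 8 z [0.033 0.229]
   [526.1 185.1] [9.8 5.2] 9.1
top dry_grip 0.58 57 z [0.003 0.205]
   [ 357.5 -286.5] [23.5 14.4] 86.9
top cabinet 0.74 668 z [0.005 0.175]
   [524.4 219.9] [124.9  50.1] 10.5
```

View pics/fin.png

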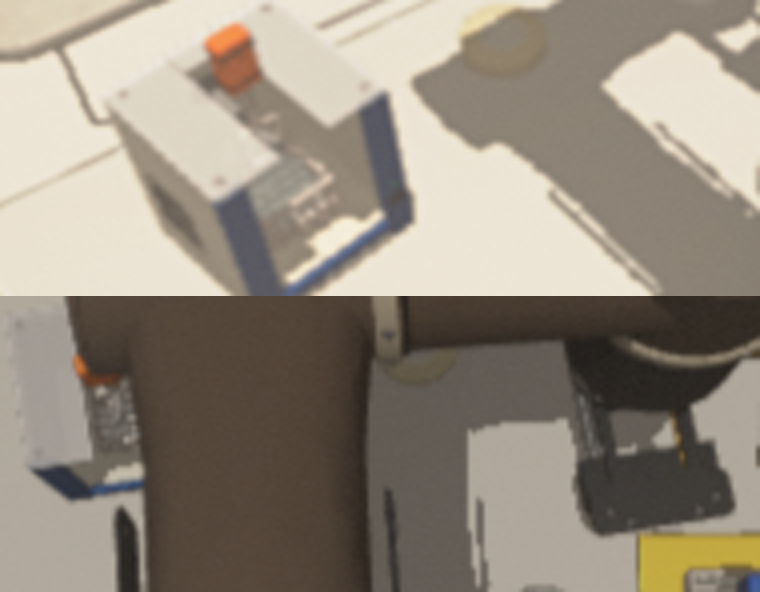

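The orange dipper hangs on the hook with its grip at (232,55) above the slot, and the blue one stands in the tray. I'll wait a few seconds for it to settle and check that it is at rest.

Emit:
{"api": "jog_arm", "payload": {
  "travel": [
    [0.05, 0.02, 0],
    [0.05, 0.02, 0],
    [0.05, 0.02, 0],
    [0.05, 0.02, 0],
    [0.05, 0.02, 0],
    [0.05, 0.02, 0],
    [0.05, 0.02, 0],
    [0.05, 0.02, 0],
    [0.05, 0.02, 0],
    [0.05, 0.02, 0]
  ],
  "dr": [
    [0, 0, 0],
    [0, 0, 0],
    [0, 0, 0],
    [0, 0, 0],
    [0, 0, 0],
    [0, 0, 0],
    [0, 0, 0],
    [0, 0, 0],
    [0, 0, 0],
    [0, 0, 0]
  ],
  "claw": [1, 1, 1, 1, 1, 1, 1, 1, 1, 1]
}}

```text
time_s: 32.7
tcp_pos: [0.4538, -0.1929, 0.38]
eef_rot: [180.0, -0.0, -80.9]
contact_force: [-0.4, -0.3, 1.5]
gripper_width: 0.0877
gripper_force: 0.0
```

Emit:
{"api": "jog_arm", "payload": {
  "travel": [
    [0, 0, 0],
    [0, 0, 0],
    [0, 0, 0],
    [0, 0, 0],
    [0, 0, 0],
    [0, 0, 0],
    [0, 0, 0],
    [0, 0, 0],
    [0, 0, 0],
    [0, 0, 0]
  ],
  "dr": [
    [0, 0, 0],
    [0, 0, 0],
    [0, 0, 0],
    [0, 0, 0],
    [0, 0, 0],
    [0, 0, 0],
    [0, 0, 0],
    [0, 0, 0],
    [0, 0, 0],
    [0, 0, 0]
  ],
  "claw": [1, 1, 1, 1, 1, 1, 1, 1, 1, 1]
}}

```text
time_s: 33.95
tcp_pos: [0.4539, -0.1929, 0.3801]
eef_rot: [-180.0, -0.0, -80.9]
contact_force: [-0.3, 0.2, 0.1]
gripper_width: 0.0878
gripper_force: 0.0
```

```bash
cat > q.py <<'E'
from h import *
prev=None
for i in range(6):
    c=r.capture("scene"); g=c["pixels"][180:262,180:275].astype(int)
    if prev is not None: print("diff",np.abs(g-prev).max(),round(np.abs(g-prev).mean(),2))
    prev=g
P=cloud(c); Q=P[r.regions_of("wet_grip","scene")[0]["pixels"]&(c["range_z"]>0)]
for lo,hi in((.222,.24),(.065,.08),(.03,.08)):
    S=Q[(Q[:,2]>lo)&(Q[:,2]<hi)]
    if len(S)>5: b=cv2.minAreaRect((S[:,:2]*1000).astype(np.float32)); print(lo,len(S),np.round(b[0],1),np.round(b[1],1),round(b[2],1))
E
python3 q.py
```

```text
diff 5 0.61
diff 5 0.62
diff 4 0.61
diff 4 0.61
diff 4 0.61
0.222 52 [528.  181.3] [14.8 21.1] 5.7
0.065 85 [533.9 161.2] [ 49.2 107.6] 61.5
0.03 361 [543.9 179.3] [94.  58.7] 4.9
```

The pictures show no motion over 0.3 s, only noise. Handing in.

```bash
python3 -c "
from plant import r
print(r.close_job())"
```

```text
the job is handed in; nothing more can be done
None
```

The changeover is done and handed in at about 35 s: the blue-grip dipper stands in the yellow tray and the orange-grip dipper hangs at rest on the hook. The force readings showed no sign of contact with the cabinet frame, but I did not re-measure the bystanders at the end, and the judging result was not shown.

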